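Pop the push-push hatch of the blue sample box

ROBOT

A 6-joint arm with a two-finger parallel gripper is mounted at the origin on a cart in front of the work surface, level with it; the furniture and walls round the work are solid. World frame = base frame: x ahead of the robot, y to its left, z up, the work surface at z = 0. Lengths are in m, angles in rad, forces in N, time in s.
With the tool pointing down it reaches from about 0.225 to 0.875 m from the base axis. Payload 3.4 kg.
Tool frame: the origin (TCP) lies at the very end of the fingers, on their centre line; the grasp point (between the pads) lies 19 mm behind it; z points along the fingers, y is the direction in which the jaws open and shut (so a half turn about z gives the same grasp; the last joint's range is limited). The gripper opens to 85 mm and grips with 20 to 120 N. Pads are 22 mm wide; open, the fingers measure 114 mm over their backs; the gripper's body (76 mm by 85 mm) begins 54 mm behind the grasp point. The pads swing forward as they close: fully open they stand 13 mm farther back than shut.
Start: joints at [-1.266, 0.276, 1.505, -0, 1.361, -0.121], TCP at [0.238, -0.524, 0.231] pointing down, gripper open.
Joint ranges: [-2.89, 2.89], [-0.75, 2.08], [0.22, 2.7], [-1.18, 4.32], [0.11, 2.71], [-2.7, 2.7]. Speed limits (rad/s): [2.57, 2.57, 3.14, 3.14, 3.14, 3.14].

INTERFACE

Orientations are given as a unit quaternion [w, x, y, z].
In Python, from rig import manip, viewer, job gives the robot as it stands.
- The arm moves only by the shell command python3 -m crank 'ROWS' [OPENING] [FORCE]. ROWS is JSON, a list of rows, each a list of 6 numbers: the shift along the tool's x, y, z in m, then the turn, a rotation vector about the tool's x, y, z in degrees. In form: [[dx, dy, dz, rx, ry, rz], ...]. A call has 1 to 20 rows; each row is the pose to reach, as a shift and turn from the pose measured when the call began, along the tool's axes at that moment; what a row does not reach only later rows make up. A row lasts 1/8 s, in which the tool goes at most 62.5 mm and 10.7 degrees, less where a joint would pass 70% of its speed; a pose out of reach is approached as far as the arm can. A call with a gripper value outside its range is refused whole. OPENING is the opening, from 0 (shut) to 1 (fully open), set as the call begins (- or left out, the last holds). The fingers move at their own pace and stop on an object; FORCE is the grip in N (left out, the last holds). Time passes only in rows, so rows that repeat a pose let the fingers close. It gives the time, the measured TCP pose, the force and the opening at its end, in the units of the state.
- manip.get_state(): the state, without advancing time (a new reading comes with each control period).
- viewer.get_image(name): name is "side" or "top" or "wrist"; returns a dict with "frame" (400x640x3 uint8, blue, green, red), "range_z" (400x640 float32, m along the optical axis (not along the pixel's ray), 0 where there is no reading), "intrinsics" (3x3 intrinsics, pixels), "D" ([k1, k2, p1, p2, k3] as OpenCV has them; the pictures are not rectified), "world_from_camera" (4x4, takes a point from camera to world coordinates); the wrist camera has in their place "mount" (4x4, takes a point from camera to tool coordinates, whose origin is the TCP and whose axes are the flange's). Camera axes: x right, y up, looking along -z (the intrinsics and any distortion apply to the point x, -y, -z); pixel columns grow to the right and rows downward; lengths in m; the calibration is good to about 2 mm. A picture is of the moment at which its call begins: read the wrist's pose just before it.
- job.sign_off(): hands the job in, once; it reports no verdict.
The state is a dict: "clock": time; "qpos": joint angles; "qd": joint speeds; "effort": joint torques, N m; "position": TCP position; "ee_rot": TCP orientation; "contact_force": force on the tool from outside, world axes, zero at the start; "moment": the same for the moment, N m; "width": finger opening in m.
Only numpy, scipy, OpenCV 4.12 (cv2) and the standard library are available. Lean on these libraries where they do the work, as an engineer would, in place of code of your own. Each camera call takes 0.05 s, during which the arm holds its last target. There are 200 camera calls.

TASK

Open the blue sample box for its next vial: with the fingertips held together, press its hatch once on the black touch spot, right down, and let go so that the push-push latch releases it. Draw the hand clear and watch that the hatch pops up and stays fully open by itself for two seconds. Do not push it shut again, leave the orange box shut, and do not lift, shove or knock over anything.

Things in the scene. Friction and masses are not known exactly. Their poses are not given: they have to be found in the camera images.
- blue_box: grey sample box with a flat, blue hatch for a top, 100 (its x) x 84 (its y) x 56 mm tall, about 1 kg, loose on four feet; origin at the centre of its underside, z up, hatch hinge along its y at the rear (+x side), front at -x. It turns up to 0.5 rad about z, in either the left or the right place; a vial stands in front of it
- blue_box_press (a point): centre of the black round touch spot (27 mm across with its white rim) on top of the blue hatch, on the hatch surface, 56 mm above the worktop when shut; 20 mm in from the front edge and 76 mm from the hinge. The hatch is flat, 96 mm long and 84 wide, with nothing standing above it
- blue_box_hatch (a joint): hinge of the blue hatch, rad: 0 latched, negative pressed (stop at -0.062, 5 mm down at the spot; the latch lets go from about -0.04), 1.25 fully open, front edge then 0.14 m above the worktop. A spring of 3 N at the spot pushes it open. Press to the stop for a moment and release: it pops fully open in half a second and the spring keeps it there. Pushed to the stop again it latches shut
- blue_box_pin (a joint): latch pin inside the blue box, slide in m: 0 hatch latched, -0.0045 free with the hatch open, +0.004 or more only while an open hatch is being pushed shut again
- orange_box: grey sample box with a flat, orange hatch for a top, 100 (its x) x 84 (its y) x 56 mm tall, about 1 kg, loose on four feet; origin at the centre of its underside, z up, hatch hinge along its y at the rear (+x side), front at -x. It turns up to 0.5 rad about z, in either the left or the right place; a vial stands in front of it
- orange_box_press (a point): centre of the black round touch spot (27 mm across with its white rim) on top of the orange hatch, on the hatch surface, 56 mm above the worktop when shut; 20 mm in from the front edge and 76 mm from the hinge. The hatch is flat, 96 mm long and 84 wide, with nothing standing above it
- orange_box_hatch (a joint): hinge of the orange hatch, rad: 0 latched, negative pressed (stop at -0.062, 5 mm down at the spot; the latch lets go from about -0.04), 1.25 fully open, front edge then 0.14 m above the worktop. A spring of 3 N at the spot pushes it open. Press to the stop for a moment and release: it pops fully open in half a second and the spring keeps it there. Pushed to the stop again it latches shut
- orange_box_pin (a joint): latch pin inside the orange box, slide in m: 0 hatch latched, -0.0045 free with the hatch open, +0.004 or more only while an open hatch is being pushed shut again
- vial_blue_middle (a point): amber sample vial with a blue cap, 17 mm across, 44 tall, upright in front of the blue box, 80 mm from its centre; this point is its centre, half-way up
- vial_white_middle (a point): amber sample vial with a white cap, 17 mm across, 44 tall, upright in front of the orange box, 80 mm from its centre; this point is its centre, half-way up
- jar_used_middle (a point): small white jar with a red lid, 42 mm across, 55 tall, upright; this point is its centre, half-way up
- jar_steel_middle (a point): white jar with a white lid, 50 mm across, 62 tall, upright; this point is its centre, half-way up
- torch_middle (a point): black pocket torch lying on its side, 30x126x26 mm, long axis along its y; this point is its centre, half-way up

How it is judged:
On the way, in this order (a step that is already met when the one before it is completed fails the run):
1. the blue hatch is pressed down with the fingertips at its touch spot (value of joint blue_box_hatch below -0.02 rad and horizontal distance between the grasp point and blue_box_press below 0.028 m), for 0.02 s.
2. the blue hatch has popped fully open and stays so by itself, untouched, for 2 s (value of joint blue_box_hatch above 1.1 rad and contact force between each of the fingers, the arm and blue_box below 0.1 N), for 2 s.
At the end, for the whole second after the job is handed in: the blue hatch stands open (over 1.1 rad) and still; the orange hatch is shut; both boxes are within 30 mm, and the vials, jars and torch within 20 mm, of where they began (value of joint blue_box_hatch above 1.1 rad and velocity of joint blue_box_hatch between -0.1 and 0.1 rad/s and value of joint orange_box_hatch between -0.02 and 0.03 rad and distance of each of blue_box, orange_box from where it was at the start of the episode below 0.03 m and linear speed of blue_box below 0.02 m/s and distance of each of vial_blue_middle, vial_white_middle, jar_used_middle, jar_steel_middle, torch_middle from where it was at the start of the episode below 0.02 m); the robot touches nothing.
It fails at once if the orange box's hatch is pressed or opened (value of joint orange_box_hatch below -0.02 rad or value of joint orange_box_hatch above 0.1 rad).
It fails at once if the blue hatch is pushed shut again after it has opened (value of joint blue_box_pin above 0.003 m).
It fails at once if a box is lifted, tipped or shoved more than 30 mm (distance of any of blue_box, orange_box from where it was at the start of the episode above 0.03 m or height (world z) of any of blue_box, orange_box above 0.012 m or angle between any of blue_box, orange_box's own z axis and vertical above 0.15 rad).
It fails at once if a vial, jar or the torch is moved more than 20 mm, lifted or knocked over (distance of any of vial_blue_middle, vial_white_middle, jar_used_middle, jar_steel_middle, torch_middle from where it was at the start of the episode above 0.02 m or angle between any of vial_blue_middle, vial_white_middle, jar_used_middle, jar_steel_middle's own z axis and vertical above 0.3 rad).
It also fails if it takes over 35 s, if anything falls off the work surface, if the arm or the gripper's body presses on something with over 40 N, if the wrist force passes 120 N, or if a joint passes its speed limit or range.

## Working session

There is one attempt and no reset: what is moved stays moved. The work goes in short steps, Python scripts to look and compute and a shell command to move; the robot and the scene stay as the last step left them, time stands still between calls to the robot, and variables do not carry over. Pictures are saved under pics/ and viewed, about 8 in all and at most 12, crops included, and the job is handed in when it is done.

```bash
mkdir -p pics; cat > h.py <<'E'
import numpy as np, cv2
from rig import manip, viewer, job
def save(im,n): cv2.imwrite(f'pics/{n}.png',im['frame'])
def cast(im,uv,z,T=None):
    T=im['world_from_camera'] if T is None else T
    T=np.array(T); p=cv2.undistortPoints(np.array([[uv]],float),np.array(im['intrinsics']),np.array(im['D']))[0,0]
    d=T[:3,:3]@np.array([p[0],-p[1],-1]); o=T[:3,3]
    return o+d*(z-o[2])/d[2]
E
python3 - <<'E'
from h import *
s=manip.get_state(); print({k:np.round(v,3) for k,v in s.items()})
for n in('top','side'):
    im=viewer.get_image(n); save(im,n); 
    hsv=cv2.cvtColor(im['frame'],cv2.COLOR_BGR2HSV)
    for c,(a,b) in dict(blue=((100,100,50),(130,255,255)),orange=((5,130,100),(22,255,255))).items():
        m=cv2.inRange(hsv,a,b); cs,_=cv2.findContours(m,cv2.RETR_EXTERNAL,cv2.CHAIN_APPROX_SIMPLE)
        for k in cs:
            if cv2.contourArea(k)>150:
                r=cv2.minAreaRect(k); box=cv2.boxPoints(r)
                print(n,c,cv2.contourArea(k),np.round(r[0]),[np.round(cast(im,u,.056)[:2],3).tolist() for u in [r[0],*box]])
E
```

```text
{'clock': np.float64(0.0), 'qpos': array([-1.266,  0.277,  1.506,  0.   ,  1.361, -0.121]), 'qd': array([-0.001,  0.002, -0.   , -0.   , -0.001,  0.   ]), 'effort': array([-1.0000e-03, -4.1678e+01, -2.4581e+01, -0.0000e+00,  1.1000e-02,
       -0.0000e+00]), 'position': array([ 0.237, -0.523,  0.23 ]), 'ee_rot': array([-0.001,  0.977,  0.211, -0.   ]), 'contact_force': array([-0.041, -0.525, -1.024]), 'moment': array([-0.043, -0.011, -0.017]), 'width': np.float64(0.085)}
top blue 1378.0 [378. 214.] [[0.559, -0.103], [0.608, -0.061], [0.608, -0.146], [0.509, -0.144], [0.509, -0.06]]
top blue 932.5 [336. 140.] [[0.741, -0.001], [0.784, 0.041], [0.784, -0.043], [0.698, -0.042], [0.698, 0.041]]
top blue 491.0 [206. 136.] [[0.755, 0.326], [0.791, 0.382], [0.789, 0.273], [0.719, 0.271], [0.721, 0.378]]
top blue 1010.5 [546. 127.] [[0.775, -0.525], [0.731, -0.281], [0.937, -0.747], [0.824, -0.785], [0.625, -0.323]]
top orange 1299.0 [280. 197.] [[0.599, 0.136], [0.561, 0.188], [0.658, 0.168], [0.638, 0.083], [0.542, 0.104]]
top orange 319.0 [277. 135.] [[0.755, 0.146], [0.788, 0.2], [0.798,
[... 238 characters left out ...]
2, -0.556], [1.045, -0.49]]
side blue 446.0 [276. 212.] [[0.714, 0.081], [0.779, 0.044], [0.701, 0.012], [0.655, 0.116], [0.726, 0.145]]
side blue 419.5 [348. 195.] [[0.56, -0.093], [0.603, -0.044], [0.631, -0.147], [0.515, -0.143], [0.496, -0.044]]
side blue 396.0 [348.  82.] [[1.068, -1.742], [0.657, -0.332], [6.778, -20.143], [6.364, -19.925], [0.632, -0.339]]
side orange 626.5 [306. 230.] [[0.599, 0.144], [0.65, 0.179], [0.678, 0.078], [0.546, 0.108], [0.529, 0.201]]
side orange 727.5 [248. 233.] [[0.726, 0.214], [0.736, 0.283], [0.805, 0.147], [0.713, 0.137], [0.657, 0.272]]
side orange 220.0 [244.  60.] [[2.139, -2.272], [2.289, -2.303], [2.31, -2.779], [1.995, -2.241], [2.004, -1.87]]
```

View pics/top.png

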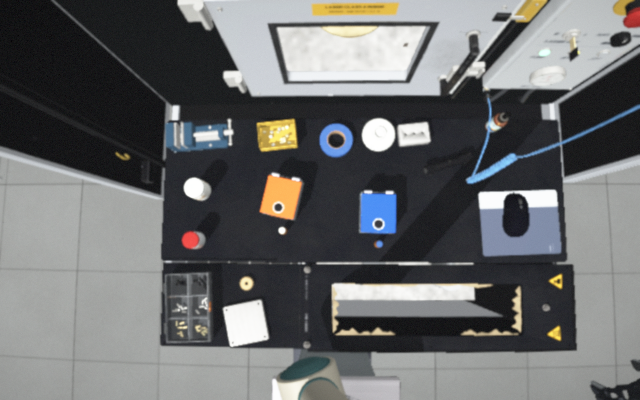

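View pics/side.png

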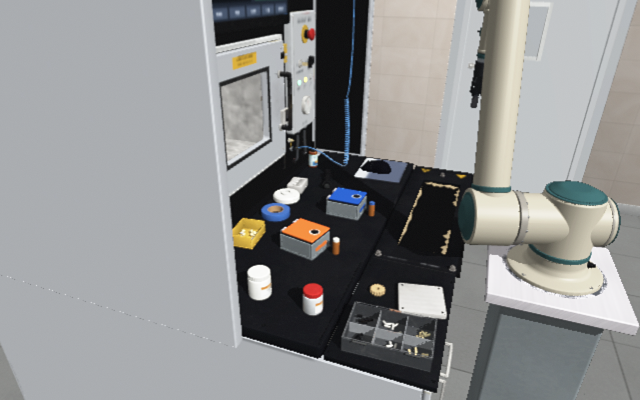

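The top view shows the blue box at (378,214), with its spot at about (378,224) and the vial in front at (378,244). The orange box is at (280,197), and nothing tall stands on the way. The blue hatch centre is about (0.559,-0.103) with yaw near 0, so the spot is about (0.53,-0.103). I'll shut the fingers and go above it.

```bash
python3 -m crank '[[0.05,-0.03,0,0,0,0],[0.1,-0.06,0,0,0,0],[0.15,-0.09,0,0,0,0],[0.2,-0.12,0,0,0,0],[0.25,-0.15,0,0,0,0],[0.3,-0.18,0.01,0,0,0],[0.35,-0.21,0.02,0,0,0],[0.4,-0.24,0.03,0,0,0],[0.42,-0.25,0.03,0,0,0],[0.42,-0.25,0.03,0,0,0],[0.42,-0.25,0.03,0,0,0],[0.42,-0.25,0.03,0,0,0]]' 0 30
cat > look.py <<'E'
from h import *
import sys
from scipy.spatial.transform import Rotation as R
s=manip.get_state(); im=viewer.get_image('wrist'); save(im,sys.argv[1])
q=s['ee_rot']; T=np.eye(4); T[:3,:3]=R.from_quat([q[1],q[2],q[3],q[0]]).as_matrix(); T[:3,3]=s['position']
W=T@np.array(im['mount'])
print('tcp',np.round(s['position'],4),np.round(q,3),'w',s['width'],'F',np.round(s['contact_force'],1),'t',s['clock'])
hsv=cv2.cvtColor(im['frame'],cv2.COLOR_BGR2HSV)
m=cv2.inRange(hsv,(100,100,50),(130,255,255)); cs,_=cv2.findContours(m,cv2.RETR_CCOMP,cv2.CHAIN_APPROX_NONE)
for k in cs:
    if cv2.contourArea(k)>400:
        r=cv2.minAreaRect(k); P=[cast(im,u,.056,W) for u in [r[0],*cv2.boxPoints(r)]]
        print(cv2.contourArea(k),np.round(r[0]),[np.round(p[:2],3).tolist() for p in P],'tool',np.round(T[:3,:3].T@(P[0]-T[:3,3]),4))
E
python3 look.py w1
```

```text
clock: 1.6
position: [0.5159, -0.123, 0.2011]
ee_rot: [-0.001, 0.978, 0.211, -0.0]
contact_force: [-0.4, 0.9, -1.0]
width: 0.0001
tcp [ 0.5159 -0.123   0.2011] [-0.001  0.978  0.211 -0.   ] w 0.00011980998136139757 F [-0.4  0.9 -1. ] t 1.6
15197.0 [321. 153.] [[0.549, -0.115], [0.484, -0.039], [0.614, -0.055], [0.61, -0.186], [0.469, -0.189]] tool [0.0334 0.0065 0.1451]
763.5 [301. 159.] [[0.536, -0.1], [0.528, -0.082], [0.554, -0.092], [0.544, -0.119], [0.517, -0.109]] tool [ 0.0277 -0.012   0.1451]
771.0 [344.  67.] [[0.623, -0.102], [0.619, -0.07], [0.635, -0.074], [0.627, -0.135], [0.61, -0.132]] tool [0.1059 0.0252 0.145 ]
```

View pics/w1.png

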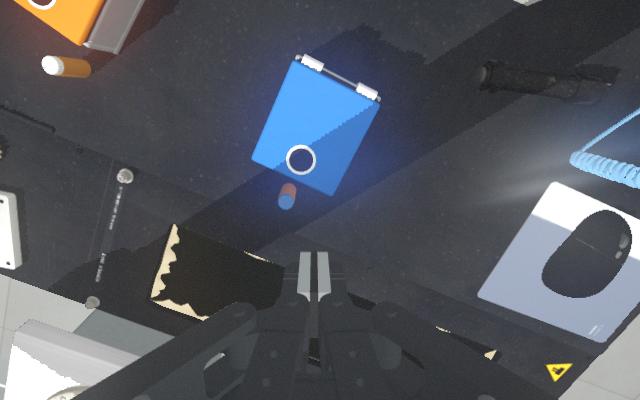

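The spot is at pixel (301,159), about (0.536,-0.100), which agrees with the top view to a few mm. I'll go down to just above it and look.

```bash
python3 -m crank '[[0.026,-0.012,0.03,0,0,0],[0.026,-0.012,0.08,0,0,0],[0.026,-0.012,0.115,0,0,0],[0.026,-0.012,0.13,0,0,0],[0.026,-0.012,0.135,0,0,0],[0.026,-0.012,0.135,0,0,0],[0.026,-0.012,0.135,0,0,0]]' 0
python3 look.py w2
```

```text
clock: 2.52
position: [0.5357, -0.1016, 0.0675]
ee_rot: [0.0, 0.978, 0.21, 0.001]
contact_force: [-1.6, -0.4, 0.6]
width: 0.0001
tcp [ 0.5357 -0.1016  0.0675] [0.    0.978 0.21  0.001] w 0.00011229707387578132 F [-1.6 -0.4  0.6] t 2.525
29388.5 [336. 216.] [[0.562, -0.103], [0.508, -0.042], [0.614, -0.052], [0.612, -0.158], [0.492, -0.171]] tool [0.0237 0.0118 0.0115]
```

View pics/w2.png

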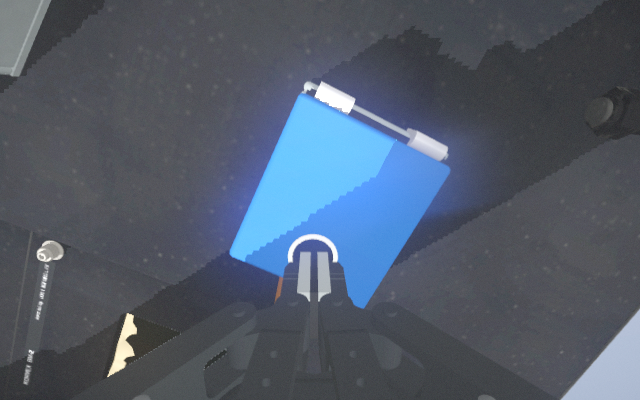

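The ring is centred at about (313,262), right under the fingertips at (314,255). Now I press.

```bash
python3 -m crank '[[0,0,0.006,0,0,0],[0,0,0.011,0,0,0],[0,0,0.014,0,0,0],[0,0,0.0165,0,0,0],[0,0,0.018,0,0,0],[0,0,0.018,0,0,0]]' 0
```

```text
clock: 3.32
position: [0.5356, -0.1015, 0.0508]
ee_rot: [0.0, 0.978, 0.211, 0.001]
contact_force: [-3.0, 1.7, 13.3]
width: 0.0
```

At 13 N and 5 mm down, the hatch is at the stop. I'll release it up and away toward the front.

```bash
python3 -m crank '[[0,0,-0.05,0,0,0],[-0.018,-0.008,-0.1,0,0,0],[-0.055,-0.025,-0.14,0,0,0],[-0.1,-0.045,-0.17,0,0,0],[-0.13,-0.06,-0.18,0,0,0],[-0.13,-0.06,-0.18,0,0,0],[-0.13,-0.06,-0.18,0,0,0],[-0.13,-0.06,-0.18,0,0,0]]' 0
python3 look.py w3; python3 - <<'E'
from h import *
im=viewer.get_image('side'); cv2.imwrite('pics/s3.png',cv2.resize(im['frame'][120:320,220:480],None,fx=3,fy=3))
E
```

```text
clock: 4.32
position: [0.3928, -0.1005, 0.2299]
ee_rot: [-0.0, 0.978, 0.211, 0.001]
contact_force: [-0.9, -0.3, 0.5]
width: -0.0003
tcp [ 0.3928 -0.1005  0.2299] [-0.     0.978  0.211  0.001] w -0.000311655933541036 F [-0.9 -0.3  0.5] t 4.325
```

View pics/s3.png

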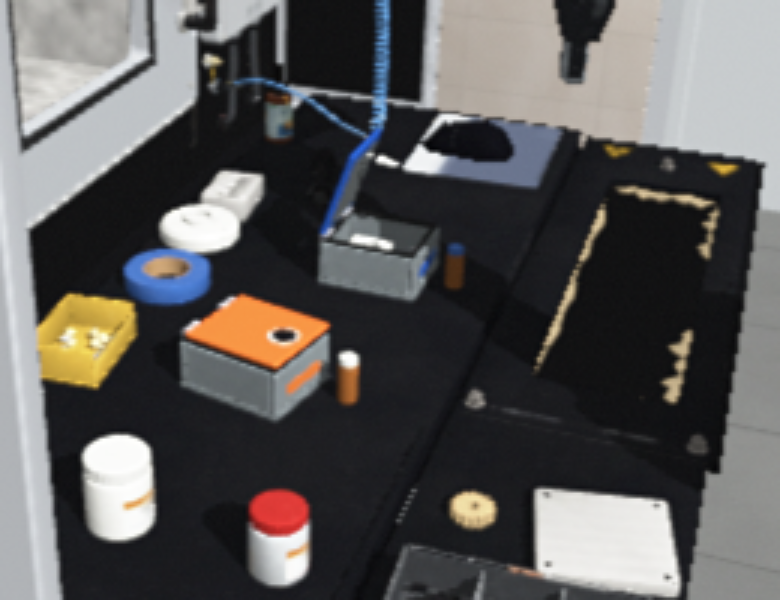

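The blue hatch stands open (crop pixels 325–380, 130–230), the orange one is shut and both vials are upright. The hand is clear, so I'll wait over two seconds without moving.

```bash
python3 -m crank '[[0,0,0,0,0,0],[0,0,0,0,0,0],[0,0,0,0,0,0],[0,0,0,0,0,0],[0,0,0,0,0,0],[0,0,0,0,0,0],[0,0,0,0,0,0],[0,0,0,0,0,0],[0,0,0,0,0,0],[0,0,0,0,0,0],[0,0,0,0,0,0],[0,0,0,0,0,0],[0,0,0,0,0,0],[0,0,0,0,0,0],[0,0,0,0,0,0],[0,0,0,0,0,0],[0,0,0,0,0,0],[0,0,0,0,0,0],[0,0,0,0,0,0],[0,0,0,0,0,0]]' 0
python3 - <<'E'
from h import *
im=viewer.get_image('side'); c=cv2.resize(im['frame'][120:320,220:480],None,fx=3,fy=3); cv2.imwrite('pics/s4.png',c)
d=cv2.absdiff(c,cv2.imread('pics/s3.png')); print('diff box region',(d[100:420,150:480].max(2)>40).sum())
E
```

```text
clock: 6.92
position: [0.3926, -0.1004, 0.2298]
ee_rot: [-0.0, 0.978, 0.211, 0.001]
contact_force: [0.1, -0.7, 0.4]
width: 0.0003
diff box region 0
```

View pics/s4.png

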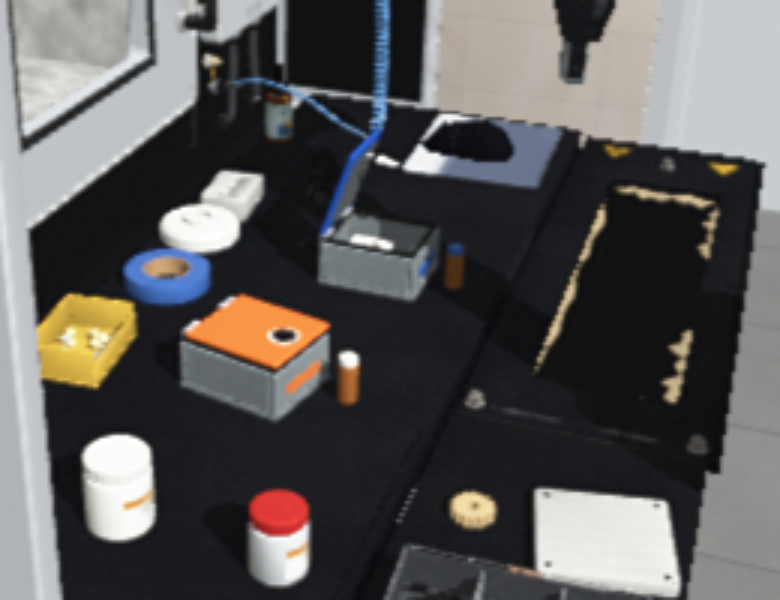

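The view is unchanged after 2.5 s: the hatch is still open, and everything else is upright and in place.

```bash
python3 -c "
from rig import job; print(job.sign_off())"
```

```text
the job is handed in; nothing more can be done
None
```

The blue hatch is open and the job is handed in; the sign-off reports no verdict. With the fingertips shut I pressed the blue touch spot once, to the stop (TCP at z = 0.051 m, 13 N). I then let go and drew the hand up and toward the front.

Two side views 2.6 s apart, with the hand clear, show the hatch standing open with no change around the boxes. The orange hatch is shut, and the vials and jars are upright and look unmoved. The torch does not stand out in these side views; the hand never went near it. The contact force at the end was within the sensor's noise. The hatch angle itself was judged only from the pictures. The top and wrist views agreed on the spot's position to about 6 mm, and no check failed.

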